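Lock the service cover of a key-cutting machine

TASK

The service cover on the key-cutting machine stands slightly open on its springs. With your fingertips in the slot of its turn latch, push the cover fully down and, while holding it down, turn the latch a quarter turn clockwise to its stop, so that the cover stays locked flush when you let go. Nothing is to be picked up: leave everything lying around where it is.

Things in the scene. Friction and masses are not known exactly. Their poses are not given: they have to be found in the camera images.
- latch (a joint): turn of the latch, rad: 0 = unlocked (slot runs left-right, parallel to the cover's hinge), grows clockwise seen from above, hard stop at 1.57 = locked (slot front-to-back). Starts at 0 to 0.35. Friction 0.08 N m, no spring: stays where left. If turned with the cover up, its cam tongue comes to lie above the keeper lip and the cover cannot close.
- latch_slot (a point): centre of the floor of the latch's slot, on the turning axis; y along the slot, z up; turns with the latch, tilts with the cover. The latch is an aluminium disc 74 mm across in a fixed dark collar as high (96 mm outside, 78 inside). The straight dark-floored slot crosses it: 30 mm wide, 74 long, 14 deep, flat floor, upright walls. Height 103 mm with the cover flush, some 19 mm more at the start.
- latch_tongue (a point): middle of the tip of the latch's steel cam tongue, hidden under the cover, 49 mm from the axis; it points right when unlocked, to the front when locked. It gets under the keeper lip behind the machine's front wall from about 0.7 rad of turn on, only while the cover is held at or below flush (best 1 to 3.4 mm lower at the latch); it then holds the cover flush.
- cover (a joint): hinge angle of the cover, rad: 0 = flush with the machine's top, positive = front edge up. Springs hold it up at its stop of 0.10; a push of about 6 to 8 N down at the latch brings it to flush and on against its seal, to a solid stop at -0.018 (3.4 mm below flush at the latch). It springs up again unless locked; locked, it rests at about 0.
- cover_front (a point): middle of the front edge of the cover's top face. The cover is a grey plate 240 x 240 mm, 6 mm thick, with dark louvre lines, hinged along its far edge; the latch axis is 50 mm behind this point. Axes: x to the hinge, y left, z up, tilting with the cover.
- machine: fixed grey key-cutting machine, base 300 (x) x 420 (y) x 100 mm high; origin under its centre, front faces -x. The cover fills the right-hand part of its top (latch axis at x -85, y -70 mm, hinge at x +105 mm). On the left, beyond y 52 mm, a deck at 100 mm height with a key vice (149 mm high) and at the back a cutter head 145 mm high.
- padlock: brass padlock, body 22 x 44 x 36 mm with a steel shackle, 68 mm tall, standing on the machine's deck to the left of the cover; origin under its centre. Bystander: leave alone.
- screwdriver: screwdriver lying on the table in front of the machine, farther left than the brush; origin under it. Bystander: leave alone.
- brush: hand brush lying on the table in front of the machine; origin under it. Bystander: leave alone.
- mug: white mug, 80 mm wide, 95 mm tall, left of the machine; origin under its centre. Bystander: leave alone.
- spray_can: spray can, 54 mm wide, 160 mm tall, right of the machine; origin under its centre. Bystander: leave alone.
- key_rack: wooden block 50 x 110 mm with five black-headed keys standing in it, 56 mm tall, left of the machine; origin under its centre. Bystander: leave alone.
- door_lock: steel door lock case lying flat, 116 x 60 mm, 40 mm tall with its cylinder, right of the machine; origin under its centre. Bystander: leave alone.

How it is judged:
By the outcome, as a careful person would: the job done as asked, in the order asked, and still so for the second after the job is handed in, with the robot touching nothing.
It also fails if it takes over 42 s, if anything falls off the work surface, if the arm or the gripper's body presses on something with over 40 N, if the wrist force passes 120 N, or if a joint passes its speed limit or range.

ROBOT

A 6-joint arm with a two-finger parallel gripper is mounted at the origin on the work surface. World frame = base frame: x ahead of the robot, y to its left, z up, the work surface at z = 0. Lengths are in mm, angles in rad, forces in N, time in s.
With the tool pointing down it reaches from about 400 to 925 mm from the base axis. Payload 12.5 kg.
Tool frame: the origin (TCP) lies midway between the tips of the shut fingers; the grasp point (between the pads) lies 19 mm behind it (env.pinch_z is the z of the grasp point in the tool frame, in mm); z points along the fingers, y is the line along which they close (so a half turn about z gives the same grasp; the last joint's range is limited). The gripper opens to 95 mm and grips with 3 to 60 N. Pads are 20 mm wide; open, the fingers measure 119 mm over their backs; the gripper's body (75 mm by 180 mm) begins 59 mm behind the grasp point.
Start: joints at [-1.406, 0.491, 1.559, -0, 1.092, -0.106], TCP at [167.212, -602.235, 214.661] pointing down, gripper open.
Joint ranges: [-3.1, 3.1], [-0.84, 2.19], [0.05, 2.79], [-1.13, 4.28], [0.06, 2.93], [-2.69, 2.69]. Speed limits (rad/s): [2.22, 2.22, 2.79, 3.14, 3.14, 3.14].

INTERFACE

Orientations are given as [roll, pitch, yaw] about the fixed x, y, z axes, in that order (R = Rz(yaw) Ry(pitch) Rx(roll)).
In Python, from cell import env, eyes gives the robot as it stands.
- The arm moves only by the shell command python3 -m inch 'ROWS'. ROWS is JSON, a list of rows, each a list of 3 entries, a list of its own where there are three numbers: the shift along the tool's x, y, z in units of 60 mm (1.0 is 60 mm), then the turn about the tool's z in units of 5 degrees (1.0 is 5 degrees), then the closure, from -1 (fully open) to 1 (shut). In form: [[[tx, ty, tz], turn, claw], ...]. A call has exactly 10 rows; each row shifts and turns the commanded pose from where the row before left it, along the tool's axes as they then stand; what a row does not reach is not made up. A row lasts 1/8 s, in which the tool goes at most 62.5 mm and 10.7 degrees, less where a joint would pass 70% of its speed; a pose out of reach is approached as far as the arm can. A call is refused whole if a number of a shift passes 1 or a number of a turn 1, either way. A call with a gripper value outside its range is refused whole. The fingers move at their own pace and stop on an object; the grip force is fixed at half the most. Time passes only in rows, so rows that do not move let the fingers close, or fill a call up. It gives the time, the measured TCP pose, the force, the opening and the grip force at its end, in the units of the state.
- env.state(): the state, without advancing time (a new reading comes with each control period).
- eyes.read_camera(name): name is "side" or "top"; returns a dict with "pixels" (480x640x3 uint8, red, green, blue), "fx", "fy", "cx", "cy" (pixels), "distortion" ([k1, k2, p1, p2, k3] as OpenCV has them; the pictures are not rectified), "extrinsics" (4x4, takes a point from world to camera coordinates). Camera axes: x right, y down, z forward; pixel columns grow to the right and rows downward; lengths in mm; the calibration is good to about 2 mm. A picture is of the moment at which its call begins. There is no depth.
- env.job_done(): hands the job in; it is judged then, once.
Trained networks look in a picture, given as the dict that the camera call returned (one of the last four; its "shot" number tells which), for a name from the list of things; names that differ only in an ending like _2 or _b are one class to them, and where a whole thing is asked for, a point or a joint stands for the part that bears it (a point fixed in the world has none). Each returns a list of dicts, best first, with "score" (0 to 1); they miss things now and then, are a little off and sometimes report something else, mostly with a low value. They report only what shows in the picture. A call takes as long as a camera call.
- eyes.boxes_of(name, picture): "centre" ([row, column] in pixels, amid what is visible of it).
- eyes.cut_out(name, picture): "mask" (480x640 bool, what is visible of it) and "centre" ([row, column] in pixels, amid what is visible of it).
- eyes.spot_point(name, picture): "centre" ([row, column] in pixels: a listed point, or the origin of a listed thing).
The state is a dict: "t": time; "joints": joint angles; "qvel": joint speeds; "tau": joint torques, N m; "eef_pos": TCP position; "tcp_rot": TCP orientation; "ft_force": force on the tool from outside, world axes, zero at the start; "moment": the same for the moment, N m; "opening": opening from 0.0 (shut) to 1.0 (fully open); "grip_force": force on a finger pad.
Only numpy, scipy, OpenCV 4.12 (cv2) and the standard library are available. Lean on these libraries where they do the work, as an engineer would, in place of code of your own. Each camera call takes 0.05 s, during which the arm holds its last target. There are 200 camera calls.

## Working session

There is one attempt and no reset: what is moved stays moved. The work goes in short steps, Python scripts to look and compute and a shell command to move; the robot and the scene stay as the last step left them, time stands still between calls to the robot, and variables do not carry over. Pictures are saved under pics/ and viewed, at most 10 in all, crops included, and the job is handed in when it is done.

```bash
ls && mkdir -p pics
cat > h.py <<'E'
import numpy as np, cv2
from cell import env, eyes
def ray(pic,rc):
    K=np.array([[pic["fx"],0,pic["cx"]],[0,pic["fy"],pic["cy"]],[0,0,1]])
    E=np.array(pic["extrinsics"]); R,t=E[:3,:3],E[:3,3]
    u=cv2.undistortPoints(np.array([[[rc[1],rc[0]]]],float),K,np.array(pic["distortion"],float))[0,0]
    return -R.T@t, R.T@np.array([u[0],u[1],1.])
def at_z(pic,rc,z):
    c,d=ray(pic,rc); return c+d*(z-c[2])/d[2]
def tri(obs):
    A=np.zeros((3,3));b=np.zeros(3)
    for p,rc in obs:
        c,d=ray(p,rc); d=d/np.linalg.norm(d); M=np.eye(3)-np.outer(d,d); A+=M; b+=M@c
    return np.linalg.solve(A,b)
def proj(pic,P):
    K=np.array([[pic["fx"],0,pic["cx"]],[0,pic["fy"],pic["cy"]],[0,0,1]])
    E=np.array(pic["extrinsics"])
    return cv2.projectPoints(np.array(P,float).reshape(-1,1,3),cv2.Rodrigues(E[:3,:3])[0],E[:3,3],K,np.array(pic["distortion"],float))[0][:,0]
def save(pic,name): cv2.imwrite("pics/"+name,pic["pixels"][:,:,::-1])
E
python3 - <<'E'
from h import *
np.set_printoptions(precision=1,suppress=True)
s=eyes.read_camera("side");t=eyes.read_camera("top")
save(s,"s0.png");save(t,"t0.png")
for n in ["latch_slot","cover_front","machine","padlock","mug","spray_can","key_rack","door_lock","brush","screwdriver"]:
    o=[]
    for p in (t,s):
        r=eyes.spot_point(n,p)
        print(n,[(np.round(q["centre"],1),round(q["score"],2)) for q in r[:2]])
        if r:o.append((p,r[0]["centre"]))
    if len(o)==2: print("   tri",tri(o), "z0",at_z(*o[0],0))
print(env.state()); print(env.pinch_z)
E
```

```text
pics
latch_slot [(array([283.3, 340.5]), 0.96)]
latch_slot [(array([232.5, 371.2]), 0.94)]
   tri [512.3  -4.1 126.9] z0 [517.4 -13.6   0. ]
cover_front []
cover_front [(array([244.1, 393.2]), 0.68)]
machine [(array([245.5, 309.5]), 0.65)]
machine [(array([275. , 320.3]), 0.84)]
   tri [599.8  57.5  10.8] z0 [597.5  55.5   0. ]
padlock [(array([287. , 259.5]), 0.74), (array([348.1, 373. ]), 0.51)]
padlock [(array([292.6, 336.6]), 0.81)]
   tri [501.8 155.4  89.9] z0 [504.3 160.5   0. ]
mug [(array([198.5, 174.8]), 0.58)]
mug [(array([353.5, 199.3]), 0.6)]
   tri [694.2 356.8  -6.1] z0 [692.9 355.4   0. ]
spray_can [(array([270.9, 433.6]), 0.66)]
spray_can [(array([235.9, 373.3]), 0.46)]
   tri [ 579.5 -217.   -55.5] z0 [ 549.8 -216.7    0. ]
key_rack [(array([254.7, 165.3]), 0.67)]
key_rack [(array([383.6, 244.7]), 0.86)]
   tri [568.7 368.9   4.1] z0 [567.8 369.1   0. ]
door_lock [(array([324.4, 459.4]), 0.69)]
door_lock [(array([224.7, 446.5]), 0.88)]
   tri [ 435.3 -273.6    4.6] z0 [ 434.5 -275.1    0. ]
brush [(array([345.7, 372.9]), 0.66)]
brush [(array([278.5, 438.1]), 0.78)]
   tri [383.3 -87.8  -7.3] z0 [385.2 -86.4   0. ]
screwdriver [(array([329.3, 257.5]), 0.57)]
screwdriver [(array([342.4, 376. ]), 0.81), (array([349.3, 197.4]), 0.41)]
   tri [412.5 160.7   5.8] z0 [413.6 161.6   0. ]
{'t': 1.1, 'joints': array([-1.4,  0.5,  1.6,  0. ,  1.1, -0.1]), 'qvel': array([-0.,  0., -0., -0., -0., -0.]), 'tau': array([  0. , -61.2, -25.8,   0.1,   0. ,  -0. ]), 'eef_pos': array([ 167.2, -602.3,  214.7]), 'tcp_rot': array([3.1, 0. , 0.3]), 'ft_force': array([-0.6,  0.5, -0.3]), 'moment': array([-0.,  0., -0.]), 'grip_force': 0.0, 'opening': 1.000869547078823}
-18.8
```

Run:
```python
import cv2
a=cv2.imread("pics/t0.png")[190:370,220:460]
b=cv2.imread("pics/s0.png")[150:330,270:510]
cv2.imwrite("pics/c0.png",cv2.resize(a,(800,600),interpolation=3))
cv2.imwrite("pics/c1.png",cv2.resize(b,(800,600),interpolation=3))
```

```text
(no output)
```

View pics/c0.png

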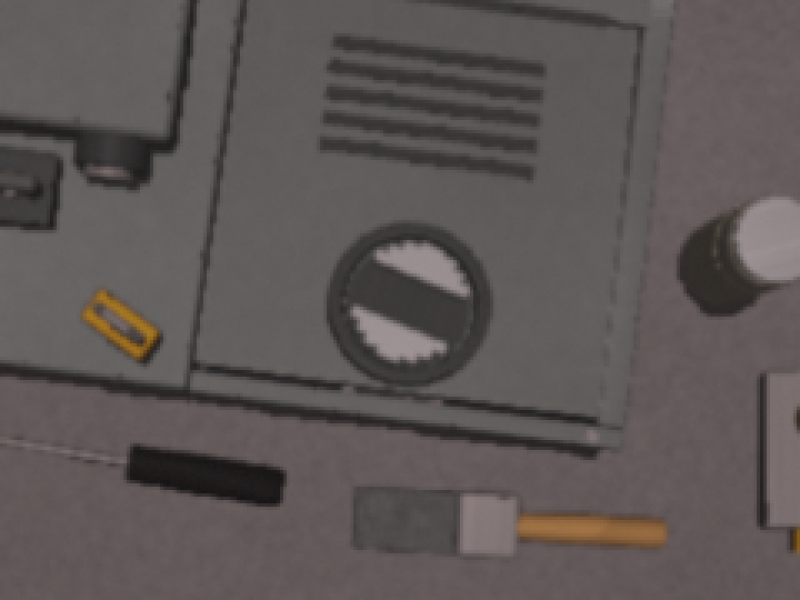

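View pics/c1.png

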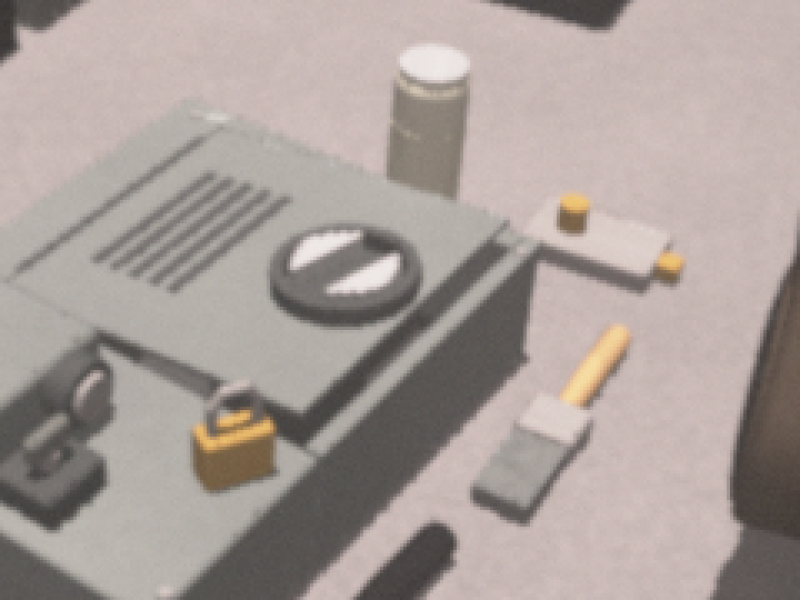

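The top view shows the latch at about px (row 281, col 342), with its slot running about 22° down to the right and the machine turned about 8°. In the side view the cover stands open and nothing lies on it. Next I measure the disc centre, slot angle and machine yaw.

Run:
```python
from h import *
np.set_printoptions(precision=2,suppress=True)
t=eyes.read_camera("top");s=eyes.read_camera("side")
for p in (t,s):
    r=eyes.spot_point("latch_slot",p)[0]["centre"]; print("slot@122",r,at_z(p,r,122))
g=t["pixels"].astype(int)
m=np.zeros((480,640),np.uint8); m[255:306,318:368]=(g.min(2)>120)[255:306,318:368]
n,l,st,c=cv2.connectedComponentsWithStats(m)
big=[i for i in np.argsort(-st[1:,4])[:2]+1]; print(st[big])
segs=[]
for i in big:
    rc=np.argwhere(l==i); segs.append(np.array([at_z(t,q,136)[:2] for q in rc]))
P=np.vstack(segs).astype(np.float32)
print("disc",cv2.minEnclosingCircle(P))
a,b=segs[0].mean(0),segs[1].mean(0); d=a-b; d*=np.sign(d[0])
print("centroids mid",(a+b)/2,"slot normal yaw",np.arctan2(d[1],d[0]))
for q in segs:
    x=np.cov(q.T); w,v=np.linalg.eigh(x); e=v[:,1]; print("long axis",np.arctan2(e[0]*np.sign(e[1]),abs(e[1])))
# louvres: dark lines above the latch -> machine yaw
gray=cv2.cvtColor(t["pixels"],cv2.COLOR_RGB2GRAY)
roi=gray[195:247,310:390]; b=(roi<roi.mean()-18).astype(np.uint8)
n,l,st,c=cv2.connectedComponentsWithStats(b)
for i in range(1,n):
    if st[i,2]>30 and st[i,3]<20:
        q=np.array([at_z(t,[y+195,x+310],122)[:2] for y,x in np.argwhere(l==i)])
        w,v=np.linalg.eigh(np.cov(q.T)); e=v[:,1]; print("louvre",st[i,:4],np.arctan2(e[0]*np.sign(e[1]),abs(e[1])))
s_=env.state(); print(s_["eef_pos"],s_["tcp_rot"])
```

```text
slot@122 [280.3, 342.7] [515.46  -9.99 122.  ]
slot@122 [235.5, 375.9] [504.97  -4.66 122.  ]
[[326 283  27  15 193]
 [333 263  27  15 188]]
disc ((514.2001953125, -9.678025245666504), 34.02851867675781)
centroids mid [514.85  -8.95] slot normal yaw -0.36701810353889947
long axis 0.3749328760719534
long axis 0.3610989333912736
louvre [10  6 63 11] 0.10855784310526097
louvre [ 9 13 63 12] 0.11054032875052354
louvre [ 8 21 63 11] 0.10508184425554026
louvre [ 7 29 63 11] 0.10899389720401095
louvre [ 6 37 63 12] 0.10969329974879828
[ 167.22 -602.24  214.67] [ 3.14 -0.    0.27]
```

```bash
cat >> h.py <<'E'
from scipy.spatial.transform import Rotation as Ro
def rel(P):
    s=env.state(); R=Ro.from_euler("xyz",s["tcp_rot"]).as_matrix()
    return R.T@(np.array(P)-s["eef_pos"])/60
E
python3 - <<'E'
from h import *
np.set_printoptions(precision=3,suppress=True)
s=eyes.read_camera("side")
g=s["pixels"].astype(int); m=np.zeros((480,640),np.uint8); m[210:250,348:400]=(g.min(2)>165)[210:250,348:400]
n,l,st,c=cv2.connectedComponentsWithStats(m); print(st,c)
print(proj(s,[[514.7,-9.2,136],[514.7,-9.2,130],[505,-9.2,136]]))
print(rel([512.5,-9,185]))
E
```

```text
[[     0      0    640    480 306366]
 [   348    210     52     40    572]
 [   357    219     21     12    120]
 [   368    226     22     12    133]
 [   379    247      8      3      9]] [[319.354 239.543]
 [372.818 221.138]
 [365.792 223.633]
 [379.992 232.722]
 [382.556 248.444]]
[[373.18  227.604]
 [373.012 229.867]
 [377.312 229.093]]
[ 8.19  -7.988  0.494]
```

```bash
python3 -m inch '[[[0.65,-0.63,0],0,0.2],[[0.65,-0.63,0],0,0.2],[[0.65,-0.63,0],0,0.2],[[0.65,-0.63,0],0,0.2],[[0.65,-0.63,0],0,0.2],[[0.65,-0.63,0],0,0.2],[[0.65,-0.63,0],0,0.2],[[0.65,-0.63,0],0,0.2],[[0.65,-0.63,0],0,0.2],[[0.65,-0.63,0],0,0.2]]' && python3 -c "
from h import *
print(rel([512.5,-9,185]))"
```

```text
t: 2.6
eef_pos: [442.7, -132.1, 214.9]
tcp_rot: [3.141, -0.001, 0.271]
ft_force: [0.5, -0.2, -0.5]
opening: 0.401
grip_force: 0.0
[ 1.66967648 -1.66586756  0.49836356]
```

```bash
python3 -m inch '[[[0.6,-0.6,0],0,0.2],[[0.6,-0.6,0],0,0.2],[[0.47,-0.47,0],0,0.2],[[0,0,0],-1,0.2],[[0,0,0],-1,0.2],[[0,0,0],-1,0.2],[[0,0,0],-1,0.2],[[0,0,0],-1,0.2],[[0,0,0],-1,0.2],[[0,0,0],-1,0.2]]' && python3 -m inch '[[[0,0,0],-1,0.2],[[0,0,0],-1,0.2],[[0,0,0],-1,0.2],[[0,0,0],-1,0.2],[[0,0,0],-1,0.2],[[0,0,0],-1,0.2],[[0,0,0],-1,0.2],[[0,0,0],-1,0.2],[[0,0,0],-1,0.2],[[0,0,0],-1,0.2]]' && python3 -m inch '[[[0,0,0],-1,0.2],[[0,0,0],-1,0.2],[[0,0,0],-1,0.2],[[0,0,0],-1,0.2],[[0,0,0],-1,0.2],[[0,0,0],-1,0.2],[[0,0,0],-1,0.2],[[0,0,0],-1,0.2],[[0,0,0],-1,0.2],[[0,0,0],-1,0.2]]' && python3 -c "
from h import *
print(rel([512.5,-9,145])); print(env.state()['joints'])
print('turn',np.degrees(env.state()['tcp_rot'][2]-(np.pi-0.367))/5)"
```

```text
t: 3.85
eef_pos: [511.6, -10.3, 214.7]
tcp_rot: [3.141, -0.0, 0.885]
ft_force: [-0.2, -0.0, -0.5]
opening: 0.402
grip_force: 0.0
t: 5.1
eef_pos: [511.6, -10.3, 214.7]
tcp_rot: [3.141, 0.0, 1.757]
ft_force: [0.5, -0.3, -0.2]
opening: 0.403
grip_force: 0.0
t: 6.35
eef_pos: [511.6, -10.3, 214.7]
tcp_rot: [-3.142, 0.0, 2.63]
ft_force: [0.2, -0.1, 0.1]
opening: 0.399
grip_force: 0.0
[-0.00133464  0.02615407  1.16154814]
[-1.49255932e-01  3.30600257e-01  1.83236028e+00 -1.01896703e-04
  9.78447336e-01 -1.20829949e+00]
turn -1.6580926923843897
```

```bash
python3 -m inch '[[[0,0,0],-0.83,0.2],[[0,0,0],-0.83,0.2],[[0,0,0.2],0,0.2],[[0,0.02,0.2],0,0.2],[[0,0,0.2],0,0.2],[[0,0,0.2],0,0.2],[[0,0,0.2],0,0.2],[[0,0,0.1],0,0.2],[[0,0,0],0,0.2],[[0,0,0],0,0.2]]'
python3 - <<'E'
from h import *
t=eyes.read_camera("top");s=eyes.read_camera("side")
a=np.hstack([cv2.resize(p["pixels"][y:y+120,x:x+80][:,:,::-1],(400,600),interpolation=3) for p,y,x in((t,225,302),(s,160,335))])
cv2.imwrite("pics/c2.png",a)
print(rel([512.5,-9,122]))
E
```

```text
t: 7.6
eef_pos: [512.3, -9.2, 148.9]
tcp_rot: [3.142, 0.001, 2.772]
ft_force: [-0.4, 0.5, 0.1]
opening: 0.402
grip_force: 0.0
[-0.00192622  0.00540705  0.4499734 ]
```

View pics/c2.png

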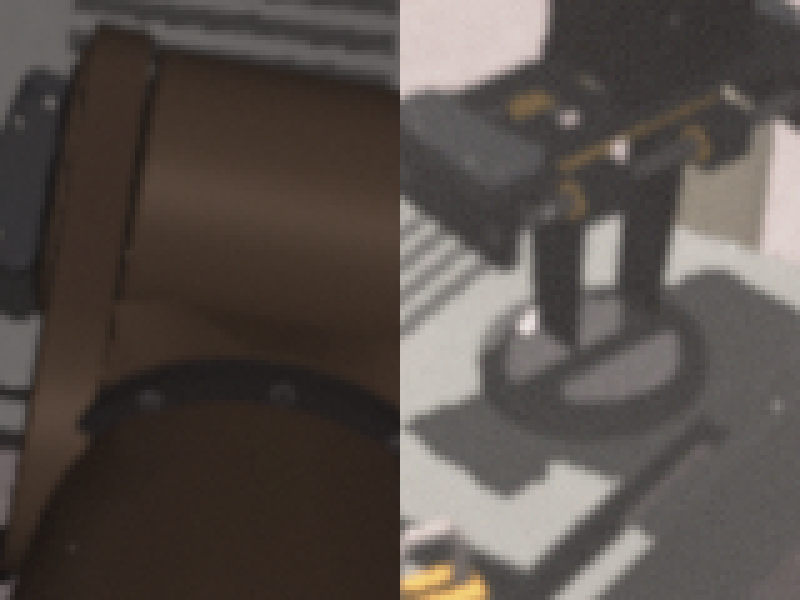

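The side view (right half) shows both fingers over the slot, in line with it. The top view is hidden by the arm. Going down now.

```bash
python3 -m inch '[[[0,0,0.1],0,0.2],[[0,0,0.1],0,0.2],[[0,0,0.1],0,0.2],[[0,0,0.1],0,0.2],[[0,0,0.05],0,0.2],[[0,0,0.05],0,0.2],[[0,0,0.05],0,0.2],[[0,0,0.05],0,0.2],[[0,0,0],0,0.2],[[0,0,0],0,0.2]]' && python3 -c "
from h import *
print(env.state()['moment'],rel([511.5,-9,100.5]))"
```

```text
t: 8.95
eef_pos: [511.5, -9.2, 112.7]
tcp_rot: [-3.141, -0.001, 2.772]
ft_force: [-2.9, 0.2, 5.8]
opening: 0.401
grip_force: 2.9
[-0.00959359  0.61159756 -0.03013128] [0.00088858 0.00284808 0.20285882]
```

```bash
python3 -m inch '[[[0,0,0.05],0,0.2],[[0,0,0.05],0,0.2],[[0,0,0.04],0,0.2],[[0,0,0.03],0,0.2],[[0,0,0.03],0,0.2],[[0,0,0],0,0.2],[[0,0,0],0,0.2],[[0,0,0],0,0.2],[[0,0,0],0,0.2],[[0,0,0],0,0.2]]'
python3 - <<'E'
from h import *
s=eyes.read_camera("side")
cv2.imwrite("pics/c3.png",cv2.resize(s["pixels"][170:290,320:480][:,:,::-1],(800,600),interpolation=3))
print(env.state()['moment'],env.state()['ft_force'],env.state()['eef_pos'])
E
```

```text
t: 10.2
eef_pos: [511.2, -9.1, 100.7]
tcp_rot: [-3.141, -0.002, 2.772]
ft_force: [-5.2, -0.6, 7.8]
opening: 0.398
grip_force: 3.6
[0.13293723 0.78415595 0.06698555] [-5.1615762  -0.18385099  7.7869348 ] [511.19463732  -9.14049753 100.73625066]
```

View pics/c3.png

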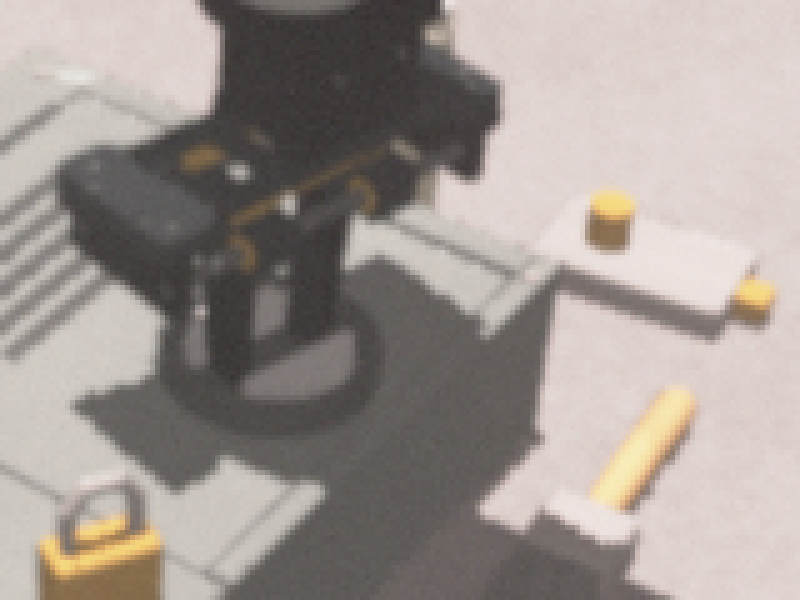

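The cover is flush at TCP z 100.7 and the fingers sit in the slot. Now I turn it.

```bash
python3 -m inch '[[[0.015,0,0],0.8,0.2],[[0,0,0],0.8,0.2],[[0,0,0],0.8,0.2],[[0,0,0],0.8,0.2],[[0,0,0],0.8,0.2],[[0,0,0],0.8,0.2],[[0,0,0],0.8,0.2],[[0,0,0],0.8,0.2],[[0,0,0],0.8,0.2],[[0,0,0],0.8,0.2]]' && python3 -c "
from h import *
print(env.state()['moment'],env.state()['joints'],rel([511.2,-9,100.5]))"
```

```text
t: 11.5
eef_pos: [511.1, -8.7, 101.0]
tcp_rot: [3.141, -0.0, 2.072]
ft_force: [-3.1, 1.5, 7.3]
opening: 0.401
grip_force: 5.4
[0.38423908 0.26008432 0.05287189] [-1.46359105e-01  4.88003142e-01  1.95375608e+00  1.11555758e-04
  6.99758835e-01 -6.47250916e-01] [-0.00507735 -0.0007839   0.00804688]
```

```bash
python3 -m inch '[[[0,0,0.01],0.8,0.2],[[0,0,0],0.8,0.2],[[0,0,0],0.8,0.2],[[0,0,0],0.8,0.2],[[0,0,0],0.8,0.2],[[0,0,0],0.8,0.2],[[0,0,0],0.8,0.2],[[0,0,0],0.8,0.2],[[0,0,0],0.4,0.2],[[0,0,0],0,0.2]]' && python3 -c "
from h import *
print(env.state()['moment'],env.state()['joints'],rel([511.2,-9,100.5]))"
```

```text
t: 12.75
eef_pos: [511.1, -8.7, 100.4]
tcp_rot: [3.141, 0.0, 1.48]
ft_force: [-2.3, 0.4, 8.4]
opening: 0.396
grip_force: 5.3
[0.07063716 0.30988508 0.10167674] [-1.46369255e-01  4.88950396e-01  1.95419692e+00 -3.20180992e-05
  6.98233964e-01 -5.55523009e-02] [-0.0040978   0.00131918 -0.00165606]
```

```bash
python3 -m inch '[[[0,0,0],0.3,0.2],[[0,0,0],0.3,0.2],[[0,0,0],0.3,0.2],[[0,0,0],0.3,0.2],[[0,0,0],0.3,0.2],[[0,0,0],0,0.2],[[0,0,0],0,0.2],[[0,0,0],0,0.2],[[0,0,0],0,0.2],[[0,0,0],0,0.2]]' && python3 -c "
from h import *
print(env.state()['moment'],env.state()['grip_force'],env.state()['tau'])"
```

```text
t: 14.0
eef_pos: [511.1, -8.8, 100.4]
tcp_rot: [3.141, 0.0, 1.349]
ft_force: [-3.8, 0.3, 7.1]
opening: 0.399
grip_force: 5.2
[0.13968892 0.33822777 0.01067273] 5.223688281444083 [-4.48409831e-01 -4.88231707e+01 -1.72904152e+01  8.55125778e-03
 -6.46349005e-01  2.78577808e-02]
```

```bash
python3 -m inch '[[[0,0,0],0.3,0.2],[[0,0,0],0.3,0.2],[[0,0,0],0.3,0.2],[[0,0,0],0.1,0.2],[[0,0,0],0,0.2],[[0,0,0],0,0.2],[[0,0,0],0,0.2],[[0,0,0],0,0.2],[[0,0,0],0,0.2],[[0,0,0],0,0.2]]'
python3 - <<'E'
from h import *
s=eyes.read_camera("side")
cv2.imwrite("pics/c4.png",cv2.resize(s["pixels"][190:270,320:430][:,:,::-1],(800,582),interpolation=3))
print(np.mean([(eyes.read_camera("side"),env.state()['moment'])[1] for _ in range(8)],0))
E
```

```text
t: 15.25
eef_pos: [511.2, -8.8, 100.4]
tcp_rot: [3.141, 0.001, 1.266]
ft_force: [-2.8, 1.8, 7.4]
opening: 0.4
grip_force: 29.8
[0.35833023 0.22321904 1.61271047]
```

View pics/c4.png

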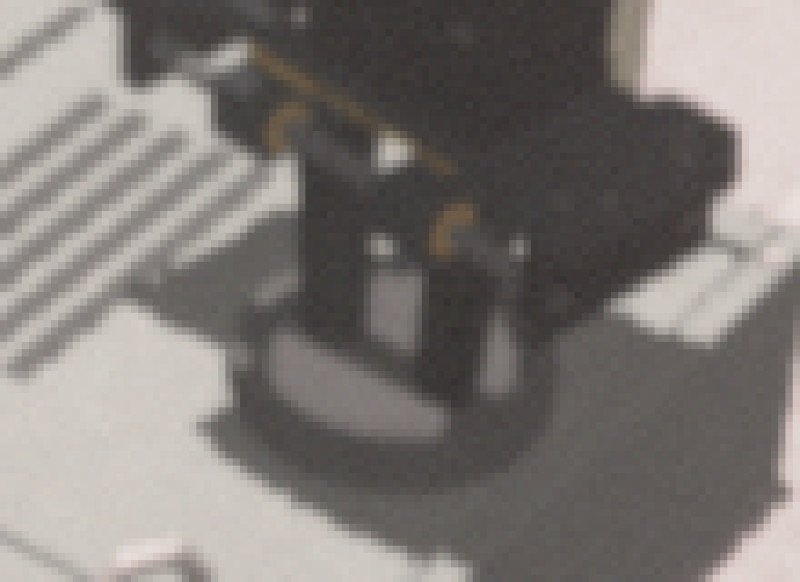

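The moment has risen to 1.6 N m, so the latch is at its stop, with the slot front-to-back in the picture and the cover down. I'll ease the turn slightly, lift off the slot floor, centre the fingers and withdraw.

```bash
python3 -m inch '[[[0,0,0],-0.3,0.2],[[0,0,-0.03],-0.2,0.2],[[0,0,-0.03],0,0.2],[[0,0,-0.03],0,0.2],[[0,0,-0.03],0,0.2],[[0,0,0],-0.5,0.2],[[0,0,0],-0.6,0.2],[[0,0,0],-0.5,0.2],[[0,0,0],0,0.2],[[0,0,0],0,0.2]]' && python3 -c "
from h import *
print(env.state()['moment'],env.state()['ft_force'])"
```

```text
t: 16.95
eef_pos: [511.3, -9.0, 107.3]
tcp_rot: [3.141, 0.0, 1.444]
ft_force: [0.1, 0.6, 0.1]
opening: 0.401
grip_force: 0.0
[-0.0449109  -0.11494858  0.02446304] [0.06934046 0.63397505 0.07713589]
```

No force at z 107, so the cover is holding. Lifting and moving clear for a look.

```bash
python3 -m inch '[[[0,0,-0.2],0,0.2],[[0,0,-0.3],0,0.2],[[0,0,-0.4],0,0.2],[[0,0,-0.5],0,0.2],[[0,0,-0.5],0,0.2],[[0,0,0],0,0.2],[[-0.8,0,0],0,0.2],[[-0.8,0,0],0,0.2],[[-0.8,0,0],0,0.2],[[-0.8,0,0],0,0.2]]' && python3 -m inch '[[[-0.8,0,0],0,0.2],[[-0.8,0,0],0,0.2],[[-0.8,0,0],0,0.2],[[0,0,0],0,0.2],[[0,0,0],0,0.2],[[0,0,0],0,0.2],[[0,0,0],0,0.2],[[0,0,0],0,0.2],[[0,0,0],0,0.2],[[0,0,0],0,0.2]]'
python3 - <<'E'
from h import *
t=eyes.read_camera("top");s=eyes.read_camera("side")
a=np.hstack([cv2.resize(p["pixels"][y:y+120,x:x+80][:,:,::-1],(400,600),interpolation=3) for p,y,x in((t,225,302),(s,180,335))])
cv2.imwrite("pics/c5.png",a)
g=t["pixels"].astype(int)
m=np.zeros((480,640),np.uint8); m[255:306,318:368]=(g.min(2)>120)[255:306,318:368]
n,l,st,c=cv2.connectedComponentsWithStats(m); big=np.argsort(-st[1:,4])[:2]+1; print(st[big])
a,b=[np.mean([at_z(t,q,117)[:2] for q in np.argwhere(l==i)],0) for i in big]
d=a-b; d*=-np.sign(d[1]); print("latch angle",-0.109-np.arctan2(d[1],d[0]), (a+b)/2)
E
```

```text
t: 18.2
eef_pos: [486.6, -200.7, 220.8]
tcp_rot: [-3.141, -0.0, 1.445]
ft_force: [0.9, 0.6, 0.4]
opening: 0.405
grip_force: 0.0
t: 19.45
eef_pos: [469.2, -342.2, 221.3]
tcp_rot: [3.142, 0.0, 1.446]
ft_force: [-0.1, -0.8, 1.0]
opening: 0.399
grip_force: 0.0
[[324 267  12  29 217]
 [348 269  12  30 212]]
latch angle 1.5659579291505157 [511.77843216  -8.58647834]
```

View pics/c5.png

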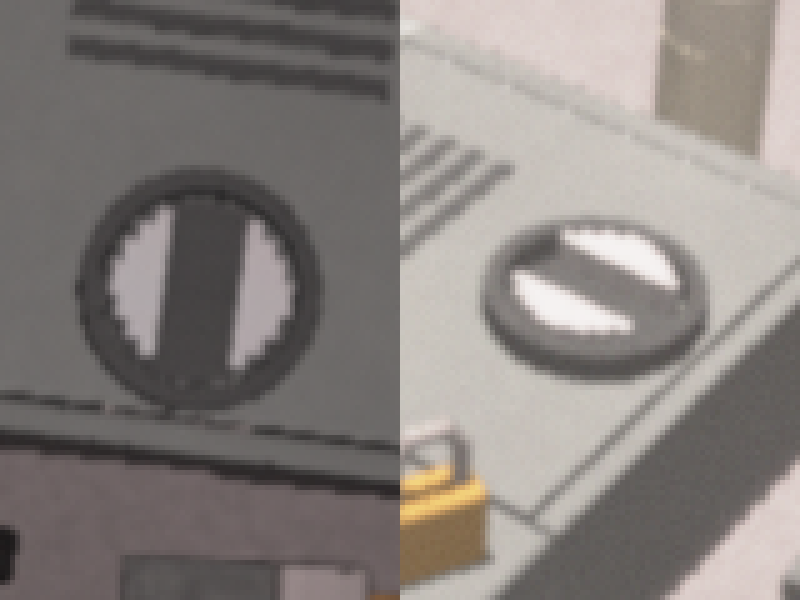

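The slot now runs front-to-back, with the latch measured at 1.566 rad. The cover is flush and the robot is clear of everything.

```bash
python3 -c "
from cell import env
print(env.job_done())"
```

```text
the job is handed in; nothing more can be done
None
```

The cover is pushed down and locked flush, with the latch turned clockwise to its stop (measured 1.566 of 1.57 rad); the robot moved clear and the job was handed in at about 20 s.

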